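# Rack two press dies and show the third to the inspection camera

### The job

Put the press dies away in the blue rack: first the die with the round window (green top) into the pocket marked with one dot, then the die with the square window (yellow top) into the pocket marked with two dots, each upright, right down and let go; then lift the die with the narrow slot (red top) out of the wooden stand and hold it up for the inspection camera: its window in the middle of the view, 12 cm in front of the lens, painted end up, its face squarely toward the lens, which looks a little downward, so lean the die to match. Finish while holding it still there, carried by the gripper alone, without having bumped the camera or shifted the jar, the blue tin and the small black cap.

Things in the scene. Friction and masses are not known exactly. Their poses are not given: they have to be found in the camera images.
- die_round_centre (a point): steel die plate 10 (x) x 40 (y) x 60 mm tall (z), 0.1-0.2 kg, upright in a pocket of the stand at the start, 38 mm of it standing out; foot bevelled to 8 mm thick; round window of 18 mm diameter and a green painted top edge. Point: the plate's middle = the window's centre, 30 mm above the lower edge; z up, x square to its two like faces. Grip the two narrow edges (across y) in the upper half
- die_square_centre (a point): steel die plate 10 (x) x 40 (y) x 60 mm tall (z), 0.1-0.2 kg, upright in a pocket of the stand at the start, 38 mm of it standing out; foot bevelled to 8 mm thick; square window of 16 mm and a yellow painted top edge. Point: the plate's middle = the window's centre, 30 mm above the lower edge; z up, x square to its two like faces. Grip the two narrow edges (across y) in the upper half
- die_slot_centre (a point): steel die plate 10 (x) x 40 (y) x 60 mm tall (z), 0.1-0.2 kg, upright in a pocket of the stand at the start, 38 mm of it standing out; foot bevelled to 8 mm thick; narrow slot window, 22 mm wide and 7 mm high, and a red painted top edge. Point: the plate's middle = the window's centre, 30 mm above the lower edge; z up, x square to its two like faces. Grip the two narrow edges (across y) in the upper half
- die_round: the same green-topped plate with the round window; origin at the middle of its lower edge
- die_square: the same yellow-topped plate with the square window; origin at the middle of its lower edge
- die_slot: the same red-topped plate with the slot window; origin at the middle of its lower edge
- stand: plain light wooden block, 124 (x) x 84 (y) x 30 (z) mm, fixed to the bench, with three pockets in a row along its x, 36 mm apart; the three dies stand in them in any order, 22 mm deep. Origin at the middle of its underside
- rack: blue plastic block, 124 (x) x 84 (y) x 30 (z) mm, fixed to the bench, with three pockets in a row along its x, 36 mm apart; all empty at the start, marked at both ends with one, two and three white dots, one dot being at its -x end. Origin at the middle of its underside
- rack_pocket1 (a point): centre of the mouth of the rack's pocket marked with one white dot (the one at the rack's -x end), level with the rack's top; axes of the rack, the pocket being 12 mm (x) by 45 mm (y) with a 2 mm chamfer round its mouth and 22 mm deep, so that a seated plate's middle is 8 mm above this point
- rack_pocket2 (a point): centre of the mouth of the rack's pocket marked with two white dots (the middle one), level with the rack's top; axes of the rack, the pocket being 12 mm (x) by 45 mm (y) with a 2 mm chamfer round its mouth and 22 mm deep, so that a seated plate's middle is 8 mm above this point
- inspection_camera: fixed inspection camera: grey round foot of 84 mm diameter (origin under its middle), thin post, and a white 44 mm cube head whose black lens (34 mm diameter, ring of white lights) looks toward the foot's -x and 25 degrees (0.436 rad) below level; lens face 245 mm above the bench
- focus (a point): point on the lens axis 120 mm in front of the lens face, about 194 mm above the bench, where the window's centre belongs. +x points back along the axis to the lens (25 degrees upward), y level, z up across the view (leaning 25 degrees toward the robot); the die's x, y, z belong along these (a half turn about z is as good)
- lever_press: heavy black bench press, fixed furniture, no part of the job, to the right of the work: its foot covers x 0.34 to 0.56 m, y -0.30 to -0.13 m, its body is 0.37 m high and its upright lever with a black ball, at about x 0.45, y -0.29, reaches 0.45 m. An arm that starts to the right of it must swing past on the near side (within 0.34 m of the base axis) or above
- flux_jar: bystander: brown glass jar with a small brush in it, 45 x 59 x 48 mm, loose; origin under its middle
- tin_blue: bystander: round blue tin, 89 mm diameter, 37 mm high, loose; origin under its middle
- collet_cap: bystander: small black ribbed cap, 22 mm diameter, 18 mm high, loose; origin under its middle

How it is judged (in metres and radians):
On the way, in this order (a step that is already met when the one before it is completed fails the run):
1. the round-window die is seated in pocket one and let go (horizontal distance between die_round_centre and rack_pocket1 below 0.006 m and z of die_round_centre in the frame of rack_pocket1 below 0.012 m and angle between die_round_centre's own z axis and vertical below 0.18 rad and contact force between the fingers and die_round below 0.1 N), for 0.2 s.
2. then the square-window die is seated in pocket two and let go (horizontal distance between die_square_centre and rack_pocket2 below 0.006 m and z of die_square_centre in the frame of rack_pocket2 below 0.012 m and angle between die_square_centre's own z axis and vertical below 0.18 rad and contact force between the fingers and die_square below 0.1 N), for 0.2 s.
At the end, for the whole second after the job is handed in: Round die in pocket 1, square die in pocket 2: centred to 6 mm, within 4 mm of fully down, 0.18 rad of upright, untouched. Slot die in the fingers (over 1 N), still, top up, middle within 15 mm of the focus point, face and upright within 0.16 rad of the view axes, clear of camera, rack, stand (all of step 1 and all of step 2 and distance between die_slot_centre and focus below 0.015 m and angle between the x axis of die_slot_centre and the x axis of focus, either way round below 0.16 rad and angle between the z axis of die_slot_centre and the z axis of focus, either way round below 0.16 rad and angle between die_slot_centre's own z axis and vertical below 1 rad and contact force between the fingers and die_slot above 1 N and linear speed of die_slot below 0.02 m/s and contact force between die_slot and inspection_camera below 0.1 N and contact force between die_slot and rack below 0.1 N and contact force between die_slot and stand below 0.1 N); the arm keeps its last pose, push and grip.
It fails at once if the jar is moved more than 20 mm (distance of flux_jar from where it was at the start of the episode above 0.02 m).
It fails at once if the blue tin is moved more than 20 mm (distance of tin_blue from where it was at the start of the episode above 0.02 m).
It fails at once if the small black cap is moved more than 20 mm (distance of collet_cap from where it was at the start of the episode above 0.02 m).
It fails at once if the camera is bumped (over 2 N) (contact force between anything else and inspection_camera above 2 N).
It also fails if it takes over 70 s, if anything falls off the work surface, if the arm or the gripper's body presses on something with over 40 N, if the wrist force passes 120 N, or if a joint passes its speed limit or range.

### The arm

A 6-joint arm with a two-finger parallel gripper is mounted at the origin on a cart in front of the work surface, level with it; the furniture and walls round the work are solid. World frame = base frame: x ahead of the robot, y to its left, z up, the work surface at z = 0. Lengths are in m, angles in degrees, forces in N, time in s.
With the tool pointing down it reaches from about 0.425 to 0.925 m from the base axis. Payload 12.5 kg.
Tool frame: the origin (TCP) lies at the very end of the fingers, on their centre line; the grasp point (between the pads) lies 19 mm behind it (bot.tcp_to_grasp is the distance from the TCP to the grasp point, in m); y points along the fingers, x is the direction in which the jaws open and shut, and the axes are right-handed (so a half turn about y gives the same grasp; the last joint's range is limited). The gripper opens to 85 mm and grips with 20 to 120 N. Pads are 22 mm wide; open, the fingers measure 114 mm over their backs; the gripper's body (76 mm by 85 mm) begins 54 mm behind the grasp point. The pads swing forward as they close: fully open they stand 13 mm farther back than shut.
Start: joints at [-79.446, 28.126, 89.318, -0, 62.55, -6.05], TCP at [0.179, -0.599, 0.231] pointing down, gripper open.
Joint ranges: [-177.58, 177.58], [-47.91, 125.51], [2.72, 160], [-65.01, 245.01], [3.68, 167.84], [-153.87, 153.87]. Speed limits (degrees/s): [127.2, 127.2, 159.86, 180, 180, 180].

### API

Orientations are given as [roll, pitch, yaw] about the fixed x, y, z axes, in that order (R = Rz(yaw) Ry(pitch) Rx(roll)).
In Python, from plant import bot gives the robot as it stands.
- The arm moves only by the tool move_arm, never from a script. Its argument "motion" is a list that holds one entry, the list of rows, each a list of 7 numbers: the shift along the tool's x, y, z in m, then the turn, a rotation vector about the tool's x, y, z in rad, then the closure, from 0 (fully open) to 1 (shut). In form: [[[tx, ty, tz, rx, ry, rz, gripper], ...]]. A call has 1 to 12 rows; each row is the pose to reach, as a shift and turn from the pose commanded when the call began, along the tool's axes at that moment; what a row does not reach only later rows make up. A row lasts 1/12 s, in which the tool goes at most 41.7 mm and 7.16 degrees, less where a joint would pass 70% of its speed; a pose out of reach is approached as far as the arm can. A call with a gripper value outside its range is refused whole. The fingers move at their own pace and stop on an object; "force" is the grip in N (left out, the last holds). Time passes only in rows, so rows that repeat a pose let the fingers close. It gives the time, the measured TCP pose, the force and the opening at its end, in the units of the state.
- bot.observe(): the state, without advancing time (a new reading comes with each control period).
- bot.grab_frame(name): name is "scene" or "top"; returns a dict with "frame" (384x512x3 uint8, red, green, blue), "fx", "fy", "cx", "cy" (pixels), "world_to_cam" (4x4, takes a point from world to camera coordinates). Camera axes: x right, y up, looking along -z (the intrinsics and any distortion apply to the point x, -y, -z); pixel columns grow to the right and rows downward; lengths in m; the calibration is good to about 2 mm. A picture is of the moment at which its call begins. There is no depth.
- bot.sign_off(): hands the job in, once; it reports no verdict.
Trained networks look in a picture, given as the dict that the camera call returned (one of the last four; its "shot" number tells which), for a name from the list of things; names that differ only in an ending like _2 or _b are one class to them, and where a whole thing is asked for, a point or a joint stands for the part that bears it (a point fixed in the world has none). Each returns a list of dicts, best first, with "conf" (0 to 1); they miss things now and then, are a little off and sometimes report something else, mostly with a low value. They report only what shows in the picture. A call takes as long as a camera call.
- bot.masks_of(picture, thing): "pixels" (384x512 bool, what is visible of it) and "point" ([column, row] in pixels, amid what is visible of it).
The state is a dict: "time": time; "qpos": joint angles; "joint_velocities": joint speeds; "effort": joint torques, N m; "position": TCP position; "tool_rot": TCP orientation; "contact_force": force on the tool from outside, world axes, zero at the start; "wrist_torque": the same for the moment, N m; "width": opening from 0.0 (shut) to 1.0 (fully open).
Only numpy, scipy, OpenCV 4.12 (cv2) and the standard library are available. Lean on these libraries where they do the work, as an engineer would, in place of code of your own. Each camera call takes 0.05 s, during which the arm holds its last target. There are 200 camera calls.

## Working session

There is one attempt and no reset: what is moved stays moved. The work goes in short steps, Python scripts to look and compute and a tool call to move; the robot and the scene stay as the last step left them, time stands still between calls to the robot, and variables do not carry over. Pictures are saved under pics/ and viewed, about 8 in all and at most 12, crops included, and the job is handed in when it is done.

Besides the shell and the picture viewer there is one more tool, called as a command line: name --argument value ..., lists and objects as JSON in quotes. move_arm: Moves the arm, as the interface text tells. Its arguments: {"type":"object","properties":{"motion":{"type":"array","items":{"type":"array","items":{"type":"array","items":{"type":"number"}}}},"force":{"type":"number"}},"required":["motion"]}

```bash
ls; mkdir -p pics; python3 - <<'E'
from plant import bot
import cv2, numpy as np
print(bot.observe(), bot.tcp_to_grasp)
for n in ("scene","top"):
    p=bot.grab_frame(n); print(n,p["fx"],p["fy"],p["cx"],p["cy"],np.round(p["world_to_cam"],4).tolist(),[k for k in p])
    cv2.imwrite(f"pics/{n}0.png",cv2.resize(p["frame"][:,:,::-1],(800,600),interpolation=cv2.INTER_CUBIC))
    for t in ["die_round","die_square","die_slot","stand","rack","inspection_camera","flux_jar","tin_blue","collet_cap"]:
        for m in bot.masks_of(p,t)[:2]:
            ys,xs=np.nonzero(m["pixels"]); print(t,round(m["conf"],2),np.round(m["point"],1),len(xs),(xs.min(),xs.max(),ys.min(),ys.max()) if len(xs) else 0)
E
```

```text
pics
{'time': 0.0, 'qpos': array([-7.94454811e+01,  2.81648064e+01,  8.93520701e+01,  6.33407351e-05,
        6.25493488e+01, -6.04936687e+00]), 'joint_velocities': array([ 0.08016307, -0.05864888, -0.02427754,  0.01409253, -0.1778459 ,
       -0.01605372]), 'effort': array([-3.58497819e-03, -6.18449593e+01, -2.61603802e+01, -2.14651877e-04,
        4.00202480e-03, -2.72580269e-05]), 'position': array([ 0.17858452, -0.59869072,  0.23070891]), 'tool_rot': array([-8.99929650e+01,  6.58506167e-02, -7.33961394e+01]), 'contact_force': array([ 0.23365037,  0.03478438, -0.08984112]), 'wrist_torque': array([-0.00251076, -0.01502152, -0.04763968]), 'width': 0.996292686810583} 0.0187
scene 430.25388096827294 430.25388096827294 250.7715634125174 196.80059910222957 [[0.0169, -0.9998, -0.0055, 0.0391], [0.4557, 0.0028, 0.8902, -0.3563], [-0.89, -0.0176, 0.4556, -0.7001], [0.0, 0.0, 0.0, 1.0]] ['frame', 'fx', 'fy', 'cx', 'cy', 'world_to_cam', 'shot']
die_round 0.53 [168.8 246.6] 796 (np.int64(144), np.int64(187), np.int64(226), np.int64(260))
die_round 0.47 [168.1 227.7] 153 (np.int64(158), np.int
[... 914 characters left out ...]
194), np.int64(205), np.int64(213), np.int64(217))
die_slot 0.53 [266.9 198.7] 901 (np.int64(257), np.int64(281), np.int64(182), np.int64(219))
stand 0.71 [201.3 207.3] 858 (np.int64(188), np.int64(216), np.int64(185), np.int64(224))
stand 0.43 [267.  198.8] 944 (np.int64(256), np.int64(282), np.int64(182), np.int64(219))
rack 0.56 [268.1 204.5] 951 (np.int64(256), np.int64(281), np.int64(182), np.int64(219))
inspection_camera 0.73 [273.1 143. ] 770 (np.int64(260), np.int64(284), np.int64(119), np.int64(162))
flux_jar 0.63 [320.5 159.6] 151 (np.int64(313), np.int64(325), np.int64(156), np.int64(169))
tin_blue 0.98 [182.3 152.6] 571 (np.int64(170), np.int64(196), np.int64(141), np.int64(168))
```

```bash
cat > h.py <<'E'
import numpy as np, cv2
from plant import bot
from scipy.spatial.transform import Rotation as R
def ray(p,uv):
    W=p["world_to_cam"]; d=np.array([(uv[0]-p["cx"])/p["fx"],-(uv[1]-p["cy"])/p["fy"],-1.])
    return -W[:3,:3].T@W[:3,3], W[:3,:3].T@d
def onz(p,uv,z):
    o,d=ray(p,uv); return o+d*(z-o[2])/d[2]
def proj(p,X):
    W=p["world_to_cam"]; c=W[:3,:3]@np.array(X)+W[:3,3]
    return np.array([p["cx"]+p["fx"]*c[0]/-c[2], p["cy"]-p["fy"]*c[1]/-c[2]])
def tool():
    s=bot.observe(); return s["position"],R.from_euler("xyz",s["tool_rot"],degrees=True),s
def crop(p,x0,y0,w,h,k,name):
    cv2.imwrite("pics/"+name,cv2.resize(p["frame"][y0:y0+h,x0:x0+w,::-1],None,fx=k,fy=k,interpolation=cv2.INTER_CUBIC))
E
python3 - <<'E'
from h import *
p=bot.grab_frame("top"); crop(p,160,110,180,130,4.4,"t1.png")
p=bot.grab_frame("scene"); crop(p,120,100,200,170,3.5,"s1.png")
E
```

```text
(no output)
```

View pics/t1.png

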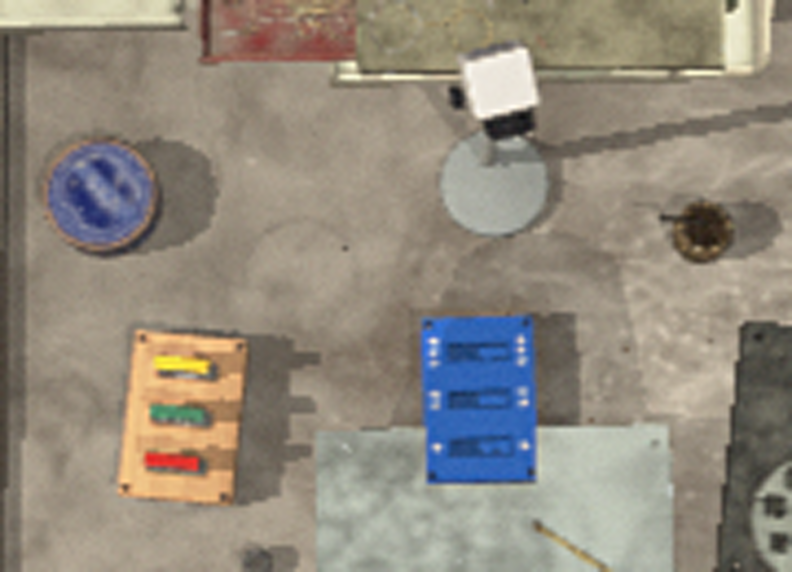

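View pics/s1.png

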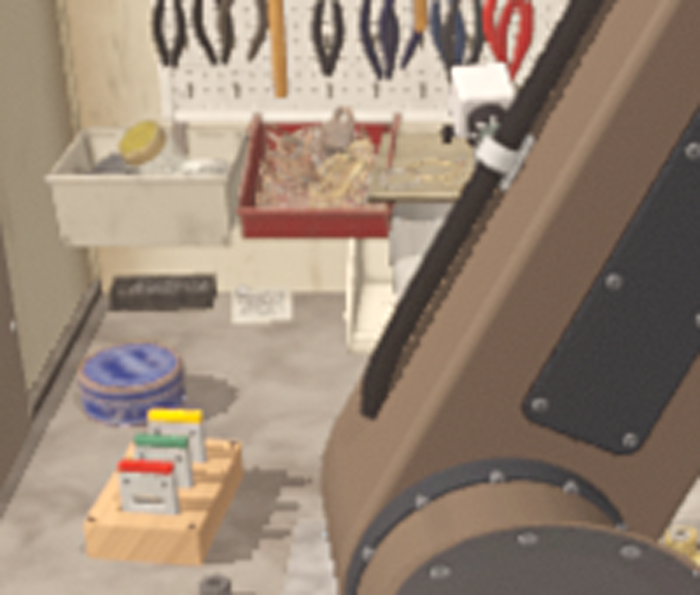

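```bash
cat > meas.py <<'E'
from h import *
from scipy.optimize import minimize
p=bot.grab_frame("top"); f=p["frame"]; hsv=cv2.cvtColor(f,cv2.COLOR_RGB2HSV).astype(int); H,S,V=hsv[...,0],hsv[...,1],hsv[...,2]
def win(x0,x1,y0,y1):
    m=np.zeros(H.shape,bool); m[y0:y1,x0:x1]=1; return m
K=8
def hull(P,org):
    q=np.array([(proj(p,X)-org+0.5)*K*16 for X in P]).astype(np.int32)
    im=np.zeros((60*K,60*K),np.uint8); cv2.fillConvexPoly(im,cv2.convexHull(q),255,shift=4)
    return cv2.resize(im,(60,60),interpolation=cv2.INTER_AREA)/255.
def fit(mask,box,x0,z0):
    ys,xs=np.nonzero(mask); org=np.array([int(xs.mean())-30,int(ys.mean())-30]); tgt=mask[org[1]:org[1]+60,org[0]:org[0]+60].astype(float)
    c=np.array([[a,b,e] for a in(-.5,.5) for b in(-.5,.5) for e in (0,1)])*box
    def cost(v):
        Rz=R.from_euler("z",v[2]*10).as_matrix(); return np.abs(hull(c@Rz.T+[v[0],v[1],z0],org)-tgt).sum()
    best=min((minimize(cost,[x0[0],x0[1],y/10],method="Nelder-Mead",options=dict(initial_simplex=[[x0[0]+a,x0[1]+b,(y+g)/10] for a,b,g in((0,0,0),(.008,0,0),(0,.008,0),(0,0,.1))],xatol=1e-5,fatol=.05)) for y in (-.2,0,.2)),key=lambda r:r.fun)
    return best.x*[1,1,10],best.fun,mask.sum()
print("cam",ray(p,(0,0))[0])
res={}
blue=(H>100)&(H<125)&(S>150)&win(250,290,175,225)
blue=cv2.morphologyEx(blue.astype(np.uint8),cv2.MORPH_CLOSE,np.ones((9,9)))>0
print("rack",fit(blue,[.124,.084,.03],onz(p,(268.5,200.5),.03)[:2],0))
wood=(H>5)&(H<22)&(S>70)&(V>60)&win(183,220,180,230)
# include coloured tops/holes
wood=cv2.morphologyEx(wood.astype(np.uint8),cv2.MORPH_CLOSE,np.ones((13,13)))>0
print("stand",fit(wood,[.124,.084,.03],onz(p,(201,204),.03)[:2],0))
for n,m in dict(yellow=(H>22)&(H<35)&(S>150),green=(H>60)&(H<95)&(S>90),red=((H<4)|(H>172))&(S>150)).items():
    m&=win(188,216,187,220); ys,xs=np.nonzero(m); uv=(xs.mean(),ys.mean()); print(n,m.sum(),uv,onz(p,uv,.067), "box",xs.min(),xs.max(),ys.min(),ys.max())
for n,uv,z in (("foot",(160+495/4.4-.4,110+187/4.4-.4),.005),("cap",(218.4,236.3),.01),("tin",(182.3,152.6),.037),("jar",(320,162),.03)): print(n,onz(p,uv,z))
for n,uv in dict(a=(462,57),b=(522,45),c=(538,100),d=(475,118),l=(508,122)).items(): print(n,onz(p,(160+uv[0]/4.4-.4,110+uv[1]/4.4-.4),.25))
E
python3 meas.py
```

```text
cam [0.32960041 0.07879983 1.60577753]
rack (array([0.50017418, 0.04385406, 0.02402297]), np.float64(62.15686274509804), np.int64(904))
stand (array([ 0.48908531,  0.2688021 , -0.10731603]), np.float64(44.11764705882353), np.int64(1036))
yellow 32 (np.float64(200.125), np.float64(192.21875)) [0.52398505 0.26604808 0.067     ] box 195 206 191 194
green 22 (np.float64(199.54545454545453), np.float64(203.45454545454547)) [0.48735268 0.26788626 0.067     ] box 195 205 202 204
red 31 (np.float64(198.58064516129033), np.float64(214.5483870967742)) [0.45142029 0.27095771 0.067     ] box 193 204 213 216
foot [0.66622757 0.02795219 0.005     ]
cap [0.38246746 0.21200849 0.01      ]
tin [0.66230532 0.32951627 0.037     ]
jar [ 0.62477011 -0.13109578  0.03      ]
a [0.70278087 0.05597932 0.25      ]
b [0.71034833 0.01606907 0.25      ]
c [0.67283738 0.00624993 0.25      ]
d [0.66129814 0.04807801 0.25      ]
l [0.65826879 0.02635333 0.25      ]
```

```bash
cat > meas2.py <<'E'
from h import *
p=bot.grab_frame("top"); F=np.mean([p["frame"].astype(float)]+[bot.grab_frame("top")["frame"] for _ in range(5)],0)
np.save("top.npy",F)
r,g,b=F[...,0],F[...,1],F[...,2]
def cen(w,x0,x1,y0,y1,base=0):
    s=np.clip(w[y0:y1,x0:x1]-base,0,None); yy,xx=np.mgrid[y0:y1,x0:x1]
    return np.array([(s*xx).sum(),(s*yy).sum()])/s.sum()
def c2p(u,v): return int(round(160+u/4.4-.4)),int(round(110+v/4.4-.4))
# dots: r+g high on blue
P=[];M=[]
for i,v in enumerate((447,398,351)):
    for sgn,u in ((1,435),(-1,523)):
        cx,cy=c2p(u,v); q=cen(r,cx-3,cx+4,cy-4,cy+5,70); X=onz(p,q,.03); P.append(X[:2]); M.append([(i-1)*.036,sgn*.0335]); print("dot",i+1,sgn,X[:2].round(4))
P=np.array(P);c=P.mean(0)
d=[P[4+k]-P[k] for k in(0,1)]; print("rack c",c,"yaw",[np.arctan2(x[1],x[0]) for x in d],[np.arctan2(-(P[2*i]-P[2*i+1])[0],(P[2*i]-P[2*i+1])[1]) for i in range(3)], "len",[np.linalg.norm(x) for x in d])
D={}
for n,w,uv in (("yellow",np.minimum(r,g)-b,(185,365)),("green",g-r,(180,414)),("red",r-g,(175,462))):
    cx,cy=c2p(*uv); base={"yellow":75,"green":15,"red":75}[n]
    sl=(slice(cy-4,cy+5),slice(cx-9,cx+10)); 
    q=cen(w,cx-9,cx+10,cy-4,cy+5,base); X=onz(p,q,.068); D[n]=X
    s=np.clip(w[sl]-base,0,None); yy,xx=np.mgrid[sl]; C=np.cov(np.array([xx.ravel(),yy.ravel()]),aweights=s.ravel()); e,v=np.linalg.eigh(C); a=v[:,1]*np.sign(v[0,1])
    print(n,X[:2].round(4),"yaw",-0.0144-np.arctan2(a[1],a[0]), "len px",np.sqrt(12*e))
v=D["yellow"]-D["red"];print("row yaw",np.arctan2(v[1],v[0]),np.linalg.norm(v))
S=[]
for uv in ((140,336),(240,346),(228,497),(125,488)):
    cx,cy=c2p(*uv); lum=F.sum(2); win=lum[cy-2:cy+3,cx-2:cx+3]; q=cen(np.median(lum[cy-3:cy+4,cx-3:cx+4])-lum,cx-2,cx+3,cy-2,cy+3,60); S.append(onz(p,q,.03)[:2])
S=np.array(S);print("stand c",S.mean(0),"yaw",[np.arctan2(*(S[0]-S[3])[::-1]),np.arctan2(*(S[1]-S[2])[::-1])],S.round(4).tolist())
E
python3 meas2.py
```

```text
dot 1 1 [0.4636 0.0849]
dot 1 -1 [0.4624 0.0073]
dot 2 1 [0.4992 0.0816]
dot 2 -1 [0.4995 0.0103]
dot 3 1 [0.5365 0.08  ]
dot 3 -1 [0.5356 0.0108]
rack c [0.4994535  0.04582861] yaw [np.float64(-0.0674997442060636), np.float64(0.04655901072058772)] [np.float64(-0.015645997960905888), np.float64(0.003821320894400691), np.float64(-0.012453093517966054)] len [np.float64(0.07298775111193515), np.float64(0.07325240632558236)]
yellow [0.5239 0.2654] yaw -0.1007970243709328 len px [ 2.72919785 11.8733974 ]
green [0.4876 0.2682] yaw -0.10537230648761542 len px [ 2.53975915 11.95386056]
red [0.452  0.2713] yaw -0.1180063237027651 len px [ 2.66001387 12.34611048]
row yaw -0.0821284657238382 0.07212545170913541
stand c [0.48897241 0.26587013] yaw [np.float64(-0.10465496250785201), np.float64(-0.07939028187092242)] [[0.5497, 0.2985], [0.5432, 0.2226], [0.4272, 0.2319], [0.4358, 0.3105]]
```

```bash
cat > meas3.py <<'E'
from h import *
p=bot.grab_frame("top"); F=np.load("top.npy")
def edges(w,rows,x0,x1,xm):
    L=[];Rr=[]
    for y in rows:
        for lst,rng in ((L,(x0,xm)),(Rr,(xm,x1))):
            g=np.abs(np.diff(cv2.GaussianBlur(w[y:y+1],(1,1),0)[0,rng[0]:rng[1]])); xs=np.arange(*rng)[:-1]+.5
            k=g.argmax(); s=slice(max(k-1,0),k+2); lst.append(onz(p,((xs[s]*g[s]).sum()/g[s].sum(),y),.03)[:2])
    return np.array(L),np.array(Rr)
r,g,b=F[...,0],F[...,1],F[...,2]
for n,w,rows,x0,x1,xl,xr in (("rack",b-r,range(185,217),250,290,262,276),("stand",r-b,range(188,221),181,222,192,211)):
    L,_=edges(w,rows,x0,xl,xl-1); _,Q=edges(w,rows,xr,x1,xr)
    for nm,E in (("L",L),("R",Q)):
        k=np.polyfit(E[:,0],E[:,1],1); res=E[:,1]-np.polyval(k,E[:,0]); ok=abs(res)<.003; k=np.polyfit(E[ok,0],E[ok,1],1)
        print(n,nm,"yaw",np.arctan(k[0]),"y at x=.4995/.489",np.polyval(k,.4995 if n=="rack" else .489),ok.sum(),res[ok].std())
E
python3 meas3.py
```

```text
Traceback (most recent call last):
  File "meas3.py", line 12, in <module>
    L,_=edges(w,rows,x0,xl,xl-1); _,Q=edges(w,rows,xr,x1,xr)
        ~~~~~^^^^^^^^^^^^^^^^^^^
  File "meas3.py", line 8, in edges
    k=g.argmax(); s=slice(max(k-1,0),k+2); lst.append(onz(p,((xs[s]*g[s]).sum()/g[s].sum(),y),.03)[:2])
ValueError: attempt to get argmax of an empty sequence
```

```bash
sed -i 's/L,_=edges(w,rows,x0,xl,xl-1); _,Q=edges(w,rows,xr,x1,xr)/L=edge(w,rows,x0,xl); Q=edge(w,rows,xr,x1)/' meas3.py; python3 - <<'E'
s=open('meas3.py').read()
a=s.index("def edges"); b=s.index("r,g,b=")
s=s[:a]+'''def edge(w,rows,x0,x1):
    o=[]
    for y in rows:
        d=np.abs(np.diff(w[y,x0:x1])); xs=np.arange(x0,x1)[:-1]+.5; k=d.argmax(); s=slice(max(k-1,0),k+2)
        o.append(onz(p,((xs[s]*d[s]).sum()/d[s].sum(),y),.03)[:2])
    return np.array(o)
'''+s[b:]
open('meas3.py','w').write(s)
E
python3 meas3.py
python3 - <<'E'
import sys; sys.path.insert(0,'.')
from h import *
pos,Rt,s=tool(); print(pos,Rt.as_matrix().round(3).tolist())
E
```

```text
rack L yaw 0.030254301912367366 y at x=.4995/.489 0.08571269007556585 29 0.0006890321167283086
rack R yaw -0.0018594103909834554 y at x=.4995/.489 0.0020807062480264395 28 0.0007277397795901992
stand L yaw -0.10856372986369994 y at x=.4995/.489 0.31071517188390185 32 0.0005101835717442359
stand R yaw -0.1046052817854721 y at x=.4995/.489 0.22393596236798147 32 0.000515014819427978
[ 0.1786286  -0.59894657  0.2313135 ] [[0.286, -0.0, 0.958], [-0.958, -0.0, 0.286], [0.0, -1.0, -0.0]]
```

```bash
cat >> h.py <<'E'
def Rdown(yaw,lean=0):   # tool z at yaw (deg) about world z, tool y down; lean tips fingers forward (+x when yaw~180)
    z=np.array([np.cos(np.radians(yaw)),np.sin(np.radians(yaw)),0]); y=np.array([0,0,-1.]); x=np.cross(y,z)
    M=R.from_matrix(np.array([x,y,z]).T)
    return M*R.from_rotvec([np.radians(lean),0,0])
def rows(wps,grip,start=None,nd=3):
    p0,R0,_=tool() 
    if start: p0,R0=start
    out=[]
    for P,Rw in wps:
        out.append([round(float(v),nd) for v in R0.inv().apply(np.array(P)-p0)]+[round(float(v),3) for v in (R0.inv()*Rw).as_rotvec()]+[grip])
    print("[["+",".join(str(o) for o in out).replace(" ","")+"]]")
E
python3 - <<'E'
from h import *
a0,a1=-73.4,28.8; y0,y1=16.6,174.6
w=[]
for i in range(1,25):
    s=i/24; a=np.radians(a0+(a1-a0)*s); r=.623-.12*min(1,s*4) if s<.75 else .503+.053*(s-.75)*4
    w.append(([r*np.cos(a),r*np.sin(a),.55],Rdown(y0+(y1-y0)*s)))
p0=np.array([.1786,-.5988,.551]); rows(w[:12],0,(p0,Rdown(16.6)))
rows(w[12:],0,(np.array(w[11][0]),w[11][1]))
E
```

```text
[[[-0.024,0.001,0.045,0.0,-0.115,0.0,0],[-0.048,0.001,0.086,0.0,-0.23,0.0,0],[-0.076,0.001,0.124,0.0,-0.345,0.0,0],[-0.106,0.001,0.159,0.0,-0.46,0.0,0],[-0.138,0.001,0.19,0.0,-0.575,0.0,0],[-0.171,0.001,0.217,0.0,-0.689,0.0,0],[-0.188,0.001,0.25,0.0,-0.804,0.0,0],[-0.208,0.001,0.282,0.0,-0.919,0.0,0],[-0.23,0.001,0.312,0.0,-1.034,0.0,0],[-0.255,0.001,0.34,0.0,-1.149,0.0,0],[-0.281,0.001,0.367,0.0,-1.264,0.0,0],[-0.309,0.001,0.391,0.0,-1.379,0.0,0]]]
[[[0.016,0.0,0.034,0.0,-0.115,0.0,0],[0.03,0.0,0.068,0.0,-0.23,0.0,0],[0.041,0.0,0.104,0.0,-0.345,0.0,0],[0.049,0.0,0.141,0.0,-0.46,0.0,0],[0.055,0.0,0.177,0.0,-0.575,0.0,0],[0.058,0.0,0.215,0.0,-0.689,0.0,0],[0.067,0.0,0.252,0.0,-0.804,0.0,0],[0.073,0.0,0.291,0.0,-0.919,0.0,0],[0.076,0.0,0.331,0.0,-1.034,0.0,0],[0.076,0.0,0.372,0.0,-1.149,0.0,0],[0.073,0.0,0.413,0.0,-1.264,0.0,0],[0.067,0.0,0.454,0.0,-1.379,0.0,0]]]
```

move_arm --motion '[[[0, -0.04, 0, 0, 0, 0, 0], [0, -0.08, 0, 0, 0, 0, 0], [0, -0.12, 0, 0, 0, 0, 0], [0, -0.16, 0, 0, 0, 0, 0], [0, -0.2, 0, 0, 0, 0, 0], [0, -0.24, 0, 0, 0, 0, 0], [0, -0.28, 0, 0, 0, 0, 0], [0, -0.32, 0, 0, 0, 0, 0], [0, -0.32, 0, 0, 0, 0, 0], [0, -0.32, 0, 0, 0, 0, 0]]]'

```text
time: 2.38
position: [0.1786, -0.5989, 0.5534]
tool_rot: [-90.0, -0.2, -73.4]
contact_force: [-0.7, -0.0, -1.2]
width: 0.998
```

move_arm --motion '[[[-0.024, 0, 0.045, 0, -0.115, 0, 0], [-0.048, 0, 0.086, 0, -0.23, 0, 0], [-0.076, 0, 0.124, 0, -0.345, 0, 0], [-0.106, 0, 0.159, 0, -0.46, 0, 0], [-0.138, 0, 0.19, 0, -0.575, 0, 0], [-0.171, 0, 0.217, 0, -0.689, 0, 0], [-0.188, 0, 0.25, 0, -0.804, 0, 0], [-0.208, 0, 0.282, 0, -0.919, 0, 0], [-0.23, 0, 0.312, 0, -1.034, 0, 0], [-0.255, 0, 0.34, 0, -1.149, 0, 0], [-0.281, 0, 0.367, 0, -1.264, 0, 0], [-0.309, 0, 0.391, 0, -1.379, 0, 0]]]'

```text
time: 3.38
position: [0.4653, -0.1905, 0.5496]
tool_rot: [-89.9, 0.1, 5.9]
contact_force: [-0.1, -1.1, -0.3]
width: 1.0
```

move_arm --motion '[[[0.016, 0, 0.034, 0, -0.115, 0, 0], [0.03, 0, 0.068, 0, -0.23, 0, 0], [0.041, 0, 0.104, 0, -0.345, 0, 0], [0.049, 0, 0.141, 0, -0.46, 0, 0], [0.055, 0, 0.177, 0, -0.575, 0, 0], [0.058, 0, 0.215, 0, -0.689, 0, 0], [0.067, 0, 0.252, 0, -0.804, 0, 0], [0.073, 0, 0.291, 0, -0.919, 0, 0], [0.076, 0, 0.331, 0, -1.034, 0, 0], [0.076, 0, 0.372, 0, -1.149, 0, 0], [0.073, 0, 0.413, 0, -1.264, 0, 0], [0.067, 0, 0.454, 0, -1.379, 0, 0]]]'

```text
time: 4.38
position: [0.4863, 0.2681, 0.5495]
tool_rot: [-89.9, 0.1, 84.9]
contact_force: [-0.1, -0.1, 0.6]
width: 1.001
```

```bash
python3 - <<'E'
from h import *
print(tool()[0],tool()[2]["qpos"].round(1))
p=bot.grab_frame("scene"); crop(p,130,110,200,150,4,"s2.png")
rows([([.4876,.268,.40],Rdown(174.6)),([.4876,.268,.10],Rdown(174.6)),([.4876,.268,.036],Rdown(174.6))],0)
E
```

```text
[0.48629176 0.26806191 0.5494583 ] [ 22.1  13.9  64.8  -0.  101.5 -62.9]
[[[-0.005,0.149,-0.004,-0.004,0.019,0.001,0],[-0.006,0.449,-0.006,-0.004,0.019,0.001,0],[-0.006,0.513,-0.006,-0.004,0.019,0.001,0]]]
```

View pics/s2.png

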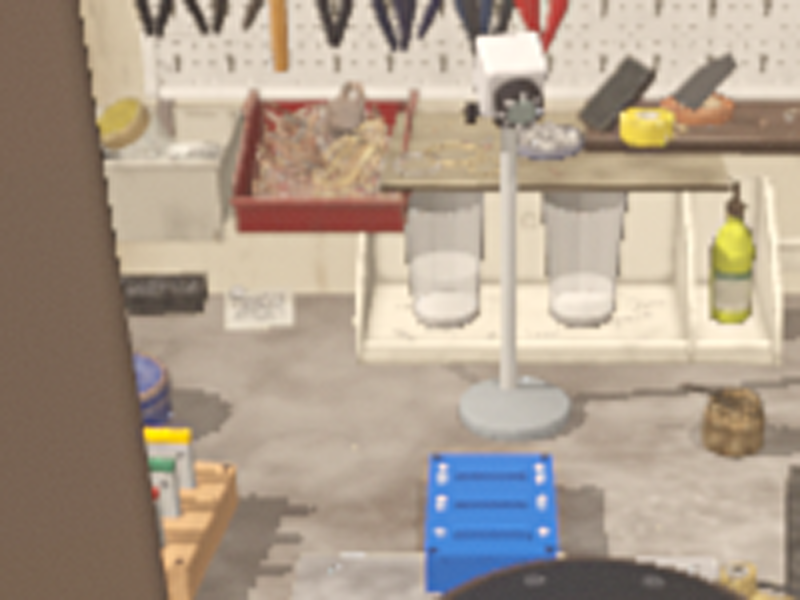

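move_arm --motion '[[[-0.003, 0.04, -0.003, -0.002, 0.01, 0, 0], [-0.005, 0.08, -0.004, -0.003, 0.019, 0, 0], [-0.005, 0.12, -0.004, -0.003, 0.019, 0, 0], [-0.005, 0.16, -0.004, -0.003, 0.019, 0, 0], [-0.006, 0.2, -0.005, -0.003, 0.019, 0, 0], [-0.006, 0.24, -0.005, -0.003, 0.019, 0, 0], [-0.006, 0.28, -0.005, -0.003, 0.019, 0, 0], [-0.006, 0.32, -0.006, -0.003, 0.019, 0, 0], [-0.006, 0.36, -0.006, -0.003, 0.019, 0, 0], [-0.006, 0.4, -0.006, -0.003, 0.019, 0, 0], [-0.006, 0.4, -0.006, -0.003, 0.019, 0, 0]]]'

```text
time: 5.35
position: [0.4884, 0.2579, 0.1441]
tool_rot: [-89.5, 0.3, 83.5]
contact_force: [-0.9, -1.8, 0.4]
width: 1.003
```

```bash
python3 - <<'E'
from h import *
print(tool()[0],tool()[2]["tool_rot"])
p=bot.grab_frame("top"); crop(p,170,160,100,75,8,"t2.png")
p=bot.grab_frame("scene"); print(onz(p,(130+520/4-.4,110+101/4-.4),.245))
rows([([.4876,.268,.05],Rdown(174.6)),([.4876,.268,.036],Rdown(174.6))],0)
E
```

```text
[0.48838526 0.25788432 0.14406564] [-89.52726075   0.33910365  83.51713024]
[0.68085997 0.02481137 0.245     ]
[[[0.008,0.101,0.005,0.0,-0.019,-0.002,0],[0.008,0.115,0.005,0.0,-0.019,-0.002,0]]]
```

View pics/t2.png

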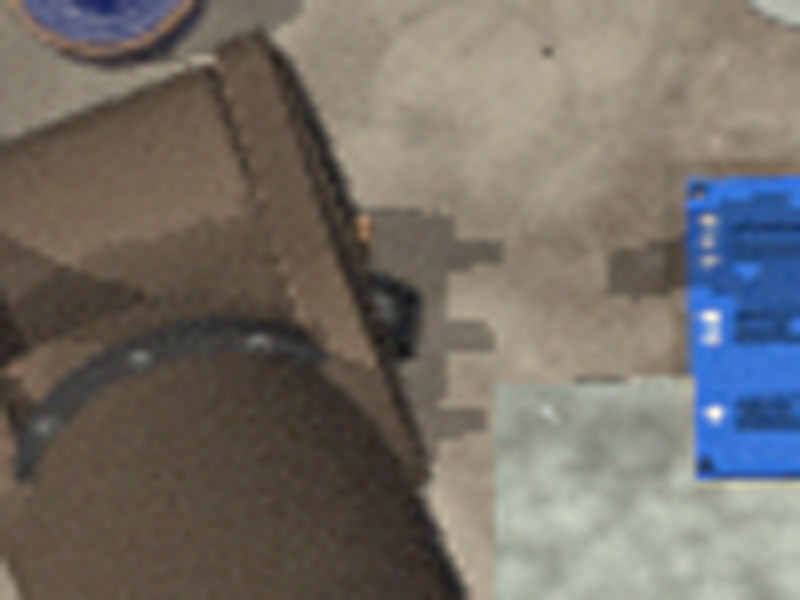

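move_arm --motion '[[[0.004, 0.01, 0.003, 0, -0.01, 0, 0], [0.008, 0.02, 0.005, 0, -0.019, 0, 0], [0.008, 0.03, 0.005, 0, -0.019, 0, 0], [0.008, 0.03, 0.005, 0, -0.019, 0, 0], [0.008, 0.03, 0.005, 0, -0.019, 0, 0], [0.008, 0.03, 0.005, 0, -0.019, 0, 0]]]'

```text
time: 5.95
position: [0.4883, 0.2681, 0.1217]
tool_rot: [-90.2, -0.0, 84.6]
contact_force: [1.2, 0.1, -0.8]
width: 0.996
```

```bash
python3 - <<'E'
from h import *
print(tool()[0],tool()[2]["tool_rot"],tool()[2]["joint_velocities"].round(2))
rows([([.4876,.268,.05],Rdown(174.6)),([.4876,.268,.036],Rdown(174.6))],0)
E
```

```text
[0.48833825 0.26812365 0.12166565] [-9.02058586e+01 -7.99598164e-03  8.46308778e+01] [-0.01 -0.2  -0.18 -0.04  0.04  0.01]
[[[-0.0,0.072,0.001,0.004,0.001,0.0,0],[-0.0,0.086,0.001,0.004,0.001,0.0,0]]]
```

move_arm --motion '[[[0, 0.03, 0, 0, 0, 0, 0], [0, 0.055, 0, 0, 0, 0, 0], [0, 0.075, 0, 0, 0, 0, 0], [0, 0.084, 0, 0, 0, 0, 0], [0, 0.084, 0, 0, 0, 0, 0], [0, 0.084, 0, 0, 0, 0, 0], [0, 0.084, 0, 0, 0, 0, 1], [0, 0.084, 0, 0, 0, 0, 1], [0, 0.084, 0, 0, 0, 0, 1], [0, 0.084, 0, 0, 0, 0, 1], [0, 0.084, 0, 0, 0, 0, 1], [0, 0.084, 0, 0, 0, 0, 1]]]' --force 50

```text
time: 6.95
position: [0.4888, 0.2682, 0.0382]
tool_rot: [-90.3, -0.0, 84.6]
contact_force: [-1.4, 1.5, 6.8]
width: 0.457
```

```bash
python3 - <<'E'
from h import *
print(tool()[0],tool()[2]["tool_rot"],tool()[2]["width"],tool()[2]["contact_force"])
E
```

```text
[0.48876223 0.26824646 0.03817812] [-9.02505898e+01 -3.99540122e-02  8.46260887e+01] 0.45709026437282196 [-1.4067938   1.52746251  6.75509555]
```

```bash
python3 - <<'E'
from h import *
st=(np.array([.4885,.2682,.0382]),Rdown(174.6))
w=[]
for i in range(1,7): s=i/6; w.append(([.4885-.024*s,.2682-.2243*s,.108],Rdown(174.6+6.2*s)))
rows(w,1,st)
E
```

```text
[[[-0.038,-0.07,0.0,0.0,-0.018,0.0,1],[-0.075,-0.07,0.001,0.0,-0.036,0.0,1],[-0.113,-0.07,0.001,0.0,-0.054,0.0,1],[-0.15,-0.07,0.002,0.0,-0.072,0.0,1],[-0.188,-0.07,0.002,0.0,-0.09,0.0,1],[-0.226,-0.07,0.003,0.0,-0.108,0.0,1]]]
```

move_arm --motion '[[[0, -0.01, 0, 0, 0, 0, 1], [0, -0.03, 0, 0, 0, 0, 1], [0, -0.05, 0, 0, 0, 0, 1], [0, -0.07, 0, 0, 0, 0, 1], [0, -0.07, 0, 0, 0, 0, 1]]]'

```text
time: 7.37
position: [0.4894, 0.2685, 0.1112]
tool_rot: [-90.4, -0.1, 84.6]
contact_force: [0.3, -0.9, -1.0]
width: 0.455
```

Lateral move (relative to the lifted pose), then a settled reading.

move_arm --motion '[[[-0.03, 0, 0, 0, -0.018, 0, 1], [-0.065, 0, 0.001, 0, -0.036, 0, 1], [-0.1, 0, 0.001, 0, -0.054, 0, 1], [-0.135, 0, 0.002, 0, -0.072, 0, 1], [-0.17, 0, 0.002, 0, -0.09, 0, 1], [-0.2, 0, 0.003, 0, -0.108, 0, 1], [-0.226, 0, 0.003, 0, -0.108, 0, 1], [-0.226, 0, 0.003, 0, -0.108, 0, 1], [-0.226, 0, 0.003, 0, -0.108, 0, 1], [-0.226, 0, 0.003, 0, -0.108, 0, 1]]]'

```text
time: 8.2
position: [0.464, 0.0435, 0.1072]
tool_rot: [-90.2, 0.0, 90.8]
contact_force: [0.5, 0.5, -2.3]
width: 0.458
```

```bash
python3 - <<'E'
from h import *
print(tool()[0],tool()[2]["tool_rot"],tool()[2]["width"],tool()[2]["contact_force"])
p=bot.grab_frame("scene"); crop(p,200,170,110,82,7,"s3.png")
E
```

```text
[0.46404333 0.04351801 0.10724807] [-9.01695425e+01  2.04316310e-02  9.07826985e+01] 0.4580589056524743 [ 0.45450004  0.4816559  -2.33828717]
```

View pics/s3.png

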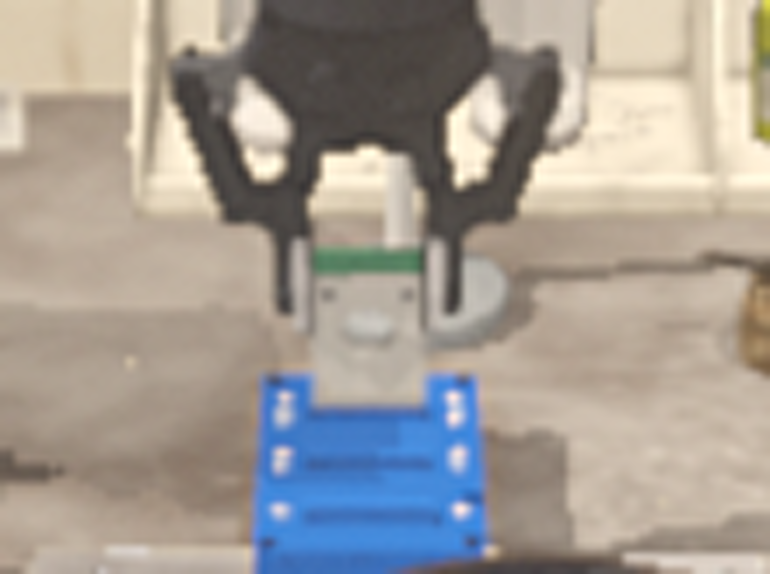

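move_arm --motion '[[[0, 0.02, 0, 0, 0, 0, 1], [0, 0.035, 0, 0, 0, 0, 1], [0, 0.043, 0, 0, 0, 0, 1], [0, 0.048, 0, 0, 0, 0, 1], [0, 0.052, 0, 0, 0, 0, 1], [0, 0.056, 0, 0, 0, 0, 1], [0, 0.056, 0, 0, 0, 0, 1], [0, 0.056, 0, 0, 0, 0, 1]]]'

```text
time: 8.92
position: [0.4642, 0.0434, 0.0514]
tool_rot: [-90.2, 0.0, 90.8]
contact_force: [-1.6, 0.2, -1.6]
width: 0.46
```

move_arm --motion '[[[0, 0.004, 0, 0, 0, 0, 1], [0, 0.008, 0, 0, 0, 0, 1], [0, 0.011, 0, 0, 0, 0, 1], [0, 0.012, 0, 0, 0, 0, 1], [0, 0.012, 0, 0, 0, 0, 1], [0, 0.012, 0, 0, 0, 0, 1]]]'

```text
time: 9.42
position: [0.4642, 0.0432, 0.0391]
tool_rot: [-90.2, 0.0, 90.8]
contact_force: [-1.5, 0.6, -2.3]
width: 0.458
```

Open, let it drop the last bit, then rise straight up.

move_arm --motion '[[[0, 0, 0, 0, 0, 0, 0.3], [0, 0, 0, 0, 0, 0, 0], [0, 0, 0, 0, 0, 0, 0], [0, 0, 0, 0, 0, 0, 0], [0, 0, 0, 0, 0, 0, 0], [0, 0, 0, 0, 0, 0, 0], [0, -0.02, 0, 0, 0, 0, 0], [0, -0.05, 0, 0, 0, 0, 0], [0, -0.085, 0, 0, 0, 0, 0], [0, -0.12, 0, 0, 0, 0, 0], [0, -0.12, 0, 0, 0, 0, 0], [0, -0.12, 0, 0, 0, 0, 0]]]'

```text
time: 10.42
position: [0.4645, 0.0433, 0.1609]
tool_rot: [-90.4, 0.0, 90.8]
contact_force: [-0.1, -0.1, -1.3]
width: 1.003
```

```bash
python3 - <<'E'
from h import *
print(tool()[0],tool()[2]["tool_rot"],tool()[2]["width"],tool()[2]["contact_force"])
p=bot.grab_frame("scene"); crop(p,150,150,160,110,5,"s4.png")
# yellow centre via stand row, target TCP
rows([([.5239,.2655,.159],Rdown(174.6)),([.5239,.2655,.038],Rdown(174.6))],0,(tool()[0],Rdown(180.8)))
E
```

```text
[0.46445876 0.04332592 0.16086135] [-9.03983805e+01  3.78815708e-02  9.08142049e+01] 1.0031034261450584 [-0.09855358 -0.11818514 -1.31021151]
[[[0.221,0.001,-0.063,0.0,0.108,0.0,0],[0.221,0.122,-0.063,0.0,0.108,0.0,0]]]
```

View pics/s4.png

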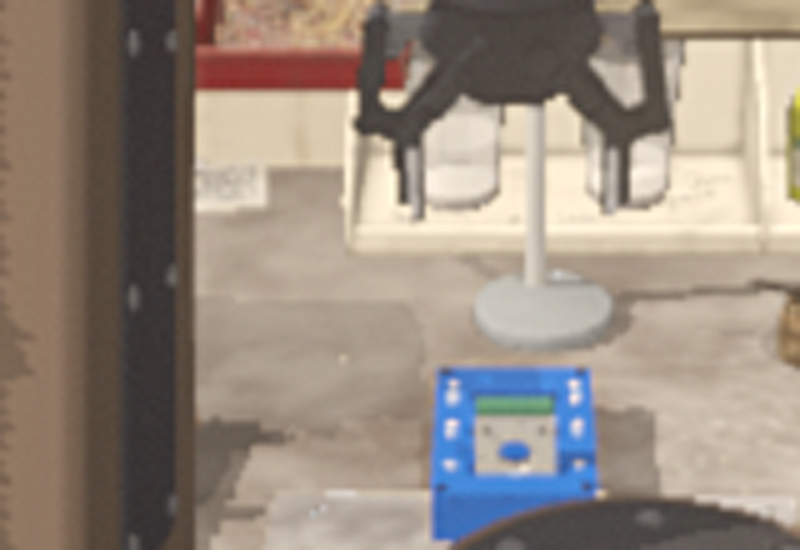

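move_arm --motion '[[[0.03, 0, -0.01, 0, 0.018, 0, 0], [0.065, 0, -0.02, 0, 0.036, 0, 0], [0.1, 0, -0.03, 0, 0.054, 0, 0], [0.135, 0, -0.04, 0, 0.072, 0, 0], [0.17, 0, -0.05, 0, 0.09, 0, 0], [0.2, 0, -0.058, 0, 0.108, 0, 0], [0.221, 0, -0.063, 0, 0.108, 0, 0], [0.221, 0, -0.063, 0, 0.108, 0, 0], [0.221, 0.01, -0.063, 0, 0.108, 0, 0], [0.221, 0.04, -0.063, 0, 0.108, 0, 0], [0.221, 0.04, -0.063, 0, 0.108, 0, 0], [0.221, 0.04, -0.063, 0, 0.108, 0, 0]]]'

```text
time: 11.47
position: [0.5228, 0.2639, 0.1175]
tool_rot: [-89.9, 0.1, 84.6]
contact_force: [0.5, 0.4, 1.1]
width: 0.999
```

```bash
python3 - <<'E'
from h import *
print(tool()[0],tool()[2]["tool_rot"],tool()[2]["width"],tool()[2]["contact_force"])
E
```

```text
[0.522824   0.26390986 0.11746865] [-89.92869211   0.12958158  84.57435468] 0.9987813669625337 [0.53682362 0.44655508 1.10633672]
```

move_arm --motion '[[[0.002, 0.03, -0.001, 0, 0, 0, 0], [0.002, 0.055, -0.001, 0, 0, 0, 0], [0.002, 0.072, -0.001, 0, 0, 0, 0], [0.002, 0.079, -0.001, 0, 0, 0, 0], [0.002, 0.079, -0.001, 0, 0, 0, 0], [0.002, 0.079, -0.001, 0, 0, 0, 0], [0.002, 0.079, -0.001, 0, 0, 0, 1], [0.002, 0.079, -0.001, 0, 0, 0, 1], [0.002, 0.079, -0.001, 0, 0, 0, 1], [0.002, 0.079, -0.001, 0, 0, 0, 1], [0.002, 0.079, -0.001, 0, 0, 0, 1], [0.002, 0.079, -0.001, 0, 0, 0, 1]]]'

```text
time: 12.47
position: [0.5254, 0.2664, 0.0413]
tool_rot: [-90.2, 0.0, 84.6]
contact_force: [-0.8, -7.4, 8.2]
width: 0.461
```

move_arm --motion '[[[0, -0.01, 0, 0, 0, 0, 1], [0, -0.03, 0, 0, 0, 0, 1], [0, -0.06, 0, 0, 0, 0, 1], [0, -0.09, 0, 0, 0, 0, 1], [0, -0.09, 0, 0, 0, 0, 1], [0, -0.09, 0, 0, 0, 0, 1], [0, -0.09, 0, 0, 0, 0, 1]]]'

```text
time: 13.05
position: [0.5246, 0.267, 0.1302]
tool_rot: [-90.2, 0.0, 84.6]
contact_force: [0.0, 0.8, -1.9]
width: 0.452
```

```bash
python3 - <<'E'
from h import *
P=tool()[0]
print(P,tool()[2]["tool_rot"],tool()[2]["width"],tool()[2]["contact_force"])
# die est (.5239,.2655) at measured grasp; see move output; target pocket2
rows([([.5000,.0440,P[2]],Rdown(180.8))],1,(P,Rdown(174.6)))
E
```

```text
[0.52458086 0.26702211 0.13018558] [-9.01525592e+01  1.31627054e-02  8.46313327e+01] 0.4524852339616959 [ 0.01909033  0.8189225  -1.92542997]
[[[-0.224,0.0,0.003,0.0,-0.108,0.0,1]]]
```

move_arm --motion '[[[-0.03, 0, 0, 0, -0.018, 0, 1], [-0.065, 0, 0.001, 0, -0.036, 0, 1], [-0.1, 0, 0.001, 0, -0.054, 0, 1], [-0.135, 0, 0.002, 0, -0.072, 0, 1], [-0.17, 0, 0.002, 0, -0.09, 0, 1], [-0.2, 0, 0.003, 0, -0.108, 0, 1], [-0.2235, 0, 0.003, 0, -0.108, 0, 1], [-0.2235, 0, 0.003, 0, -0.108, 0, 1], [-0.2235, 0, 0.003, 0, -0.108, 0, 1], [-0.2235, 0, 0.003, 0, -0.108, 0, 1], [-0.2235, 0, 0.003, 0, -0.108, 0, 1]]]'

```text
time: 13.97
position: [0.5009, 0.0456, 0.1299]
tool_rot: [-90.1, 0.0, 90.9]
contact_force: [-0.3, 0.3, -1.4]
width: 0.454
```

```bash
python3 - <<'E'
from h import *
print(tool()[0],tool()[2]["tool_rot"],tool()[2]["width"],tool()[2]["contact_force"])
E
```

```text
[0.50094611 0.04562237 0.12987042] [-9.01179445e+01  1.73413153e-02  9.08628405e+01] 0.45420761075364663 [-0.26959164  0.28299512 -1.43666895]
```

move_arm --motion '[[[-0.001, 0.03, 0.0005, 0, 0, 0, 1], [-0.001, 0.05, 0.0005, 0, 0, 0, 1], [-0.001, 0.062, 0.0005, 0, 0, 0, 1], [-0.001, 0.068, 0.0005, 0, 0, 0, 1], [-0.001, 0.073, 0.0005, 0, 0, 0, 1], [-0.001, 0.077, 0.0005, 0, 0, 0, 1], [-0.001, 0.077, 0.0005, 0, 0, 0, 1], [-0.001, 0.077, 0.0005, 0, 0, 0, 1]]]'

```text
time: 14.63
position: [0.501, 0.044, 0.0537]
tool_rot: [-90.2, 0.0, 90.8]
contact_force: [-0.2, -0.3, -2.3]
width: 0.456
```

move_arm --motion '[[[0, 0.004, 0, 0, 0, 0, 1], [0, 0.008, 0, 0, 0, 0, 1], [0, 0.011, 0, 0, 0, 0, 1], [0, 0.0125, 0, 0, 0, 0, 1], [0, 0.0125, 0, 0, 0, 0, 1], [0, 0.0125, 0, 0, 0, 0, 1]]]'

```text
time: 15.13
position: [0.5011, 0.0437, 0.0413]
tool_rot: [-90.2, 0.0, 90.8]
contact_force: [-1.2, -0.6, 7.5]
width: 0.453
```

move_arm --motion '[[[0, 0, 0, 0, 0, 0, 0.3], [0, 0, 0, 0, 0, 0, 0], [0, 0, 0, 0, 0, 0, 0], [0, 0, 0, 0, 0, 0, 0], [0, 0, 0, 0, 0, 0, 0], [0, 0, 0, 0, 0, 0, 0], [0, -0.02, 0, 0, 0, 0, 0], [0, -0.05, 0, 0, 0, 0, 0], [0, -0.085, 0, 0, 0, 0, 0], [0, -0.12, 0, 0, 0, 0, 0], [0, -0.12, 0, 0, 0, 0, 0], [0, -0.12, 0, 0, 0, 0, 0]]]'

```text
time: 16.13
position: [0.5011, 0.0438, 0.1625]
tool_rot: [-90.4, 0.0, 90.8]
contact_force: [0.1, -0.2, -0.6]
width: 1.003
```

```bash
python3 - <<'E'
from h import *
print(tool()[0],tool()[2]["tool_rot"],tool()[2]["width"],tool()[2]["contact_force"])
p=bot.grab_frame("scene")
a=cv2.resize(p["frame"][180:250,220:290,::-1],(490,490),interpolation=cv2.INTER_CUBIC)
cv2.imwrite("pics/s5.png",a)
q=bot.grab_frame("top")
np.savez("cams.npz",scene=p["frame"],top=np.load("top.npy"))
rows([([.4527,.2718,.16],Rdown(174.6))],0,(tool()[0],Rdown(180.8)))
E
```

```text
[0.50108344 0.04384827 0.16248538] [-9.03869720e+01  3.63560370e-02  9.08146837e+01] 1.0027811666915998 [ 0.12231926 -0.1536352  -0.62039553]
[[[0.229,0.0,0.044,0.0,0.108,0.0,0]]]
```

View pics/s5.png

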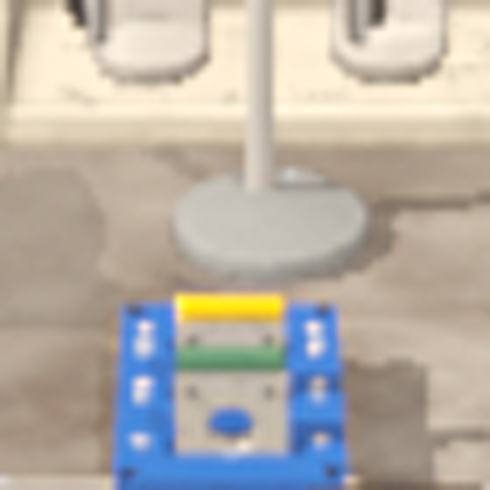

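move_arm --motion '[[[0.03, 0, 0.01, 0, 0.018, 0, 0], [0.065, 0, 0.02, 0, 0.036, 0, 0], [0.1, 0, 0.03, 0, 0.054, 0, 0], [0.135, 0, 0.035, 0, 0.072, 0, 0], [0.17, 0, 0.04, 0, 0.09, 0, 0], [0.205, 0, 0.044, 0, 0.108, 0, 0], [0.229, 0, 0.044, 0, 0.108, 0, 0], [0.229, 0, 0.044, 0, 0.108, 0, 0], [0.229, 0.02, 0.044, 0, 0.108, 0, 0], [0.229, 0.045, 0.044, 0, 0.108, 0, 0], [0.229, 0.045, 0.044, 0, 0.108, 0, 0], [0.229, 0.045, 0.044, 0, 0.108, 0, 0]]]'

```text
time: 17.23
position: [0.4527, 0.2714, 0.1141]
tool_rot: [-90.0, 0.1, 84.6]
contact_force: [-0.2, -0.3, 0.4]
width: 1.0
```

```bash
cat > head.py <<'E'
from h import *
from scipy.optimize import least_squares, minimize
print(tool()[0],tool()[2]["tool_rot"])
ps=[bot.grab_frame("scene"),bot.grab_frame("top")]
crop(ps[0],235,105,50,50,8,"hs.png"); crop(ps[1],250,110,45,50,8,"ht.png")
a=cv2.imread("pics/hs.png");b=cv2.imread("pics/ht.png"); cv2.imwrite("pics/head.png",np.hstack([a,b]))
E
python3 head.py
```

```text
[0.45265715 0.27144131 0.11413872] [-89.95161084   0.13306059  84.6088521 ]
```

View pics/head.png

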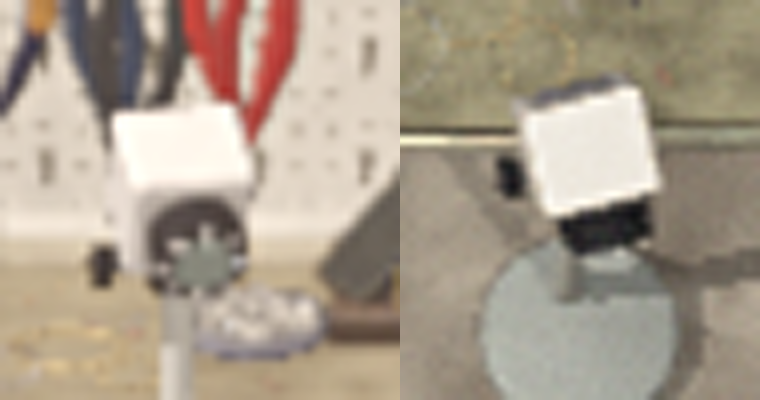

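```bash
cat > foc.py <<'E'
from h import *
yaw=.212; c,s=np.cos(yaw),np.sin(yaw); t=np.radians(25)
fx=np.array([c*np.cos(t),s*np.cos(t),np.sin(t)]); fy=np.array([-s,c,0]); fz=np.cross(fx,fy)
if __name__=="__main__":
    p=bot.grab_frame("scene"); q=bot.grab_frame("top")
    L1=onz(p,(260.2,137.4),.245); rim=onz(q,(275.85,140.2),.245+.017*fz[2]); L2=rim-.017*fz
    print("lens",L1,L2,"fz",fz)
    lens=(L1+L2)/2; lens[2]=.245
    for n,P in (("scene",p),("top",q)): print(n,proj(P,lens),proj(P,lens+.017*fz))
    # foot-plane check: foot centre, lens should lie on the foot's -x line
    foot=np.array([.6662,.028]); print("lateral dev of lens from foot axis",(lens[:2]-foot)@fy[:2])
    print("focus",lens-.12*fx)
E
python3 foc.py
```

```text
lens [0.65958127 0.02319993 0.245     ] [0.65427636 0.02614083 0.245     ] fz [-0.4131567  -0.08892545  0.90630779]
scene [259.66328801 137.72340049] [260.25004168 133.14909093]
top [275.58262552 138.17592494] [276.34273411 139.291399  ]
lateral dev of lens from foot axis -0.0013042753107823251
focus [0.55060672 0.00178623 0.19428581]
```

move_arm --motion '[[[0, 0.03, 0, 0, 0, 0, 0], [0, 0.055, 0, 0, 0, 0, 0], [0, 0.07, 0, 0, 0, 0, 0], [0, 0.075, 0, 0, 0, 0, 0], [0, 0.075, 0, 0, 0, 0, 0], [0, 0.075, 0, 0, 0, 0, 0], [0, 0.075, 0, 0, 0, 0, 1], [0, 0.075, 0, 0, 0, 0, 1], [0, 0.075, 0, 0, 0, 0, 1], [0, 0.075, 0, 0, 0, 0, 1], [0, 0.075, 0, 0, 0, 0, 1], [0, 0.075, 0, 0, 0, 0, 1]]]'

```text
time: 18.43
position: [0.4539, 0.2723, 0.0414]
tool_rot: [-90.2, -0.0, 84.6]
contact_force: [-0.8, -0.7, 6.8]
width: 0.46
```

move_arm --motion '[[[0, -0.01, 0, 0, 0, 0, 1], [0, -0.03, 0, 0, 0, 0, 1], [0, -0.06, 0, 0, 0, 0, 1], [0, -0.1, 0, 0, 0, 0, 1], [0, -0.14, 0, 0, 0, 0, 1], [0, -0.14, 0, 0, 0, 0, 1], [0, -0.14, 0, 0, 0, 0, 1], [0, -0.14, 0, 0, 0, 0, 1]]]'

```text
time: 19.1
position: [0.4527, 0.272, 0.1805]
tool_rot: [-90.2, 0.0, 84.6]
contact_force: [-0.2, -0.0, -2.5]
width: 0.459
```

```bash
python3 - <<'E'
from h import *
from foc import fx,fy,fz
from scipy.spatial.transform import Slerp
M=R.from_matrix(np.array([fy,-fz,-fx]).T); F=np.array([.5506,.0018,.1943])
T=F+.0025*fz+.0015*fx; print("T",T)
pre=T-.05*fx+.05*np.array([0,0,1])
P=tool()[0]; print(P); sl=Slerp([0,1],R.concatenate([Rdown(174.6),M]))
w=[(P+(pre-P)*i/10,sl(i/10)) for i in range(1,11)]; rows(w+[w[-1]],1,(P,Rdown(174.6)))
E
```

```text
T [0.55089613 0.00186374 0.1971997 ]
[0.45267775 0.2719859  0.18046099]
[[[-0.027,-0.005,-0.008,-0.043,-0.03,-0.007,1],[-0.055,-0.009,-0.016,-0.087,-0.06,-0.013,1],[-0.082,-0.014,-0.024,-0.13,-0.09,-0.02,1],[-0.109,-0.018,-0.032,-0.173,-0.121,-0.027,1],[-0.137,-0.023,-0.04,-0.216,-0.151,-0.033,1],[-0.164,-0.027,-0.048,-0.26,-0.181,-0.04,1],[-0.191,-0.032,-0.056,-0.303,-0.211,-0.047,1],[-0.219,-0.036,-0.064,-0.346,-0.241,-0.053,1],[-0.246,-0.041,-0.072,-0.39,-0.271,-0.06,1],[-0.273,-0.046,-0.08,-0.433,-0.301,-0.067,1],[-0.273,-0.046,-0.08,-0.433,-0.301,-0.067,1]]]
```

move_arm --motion '[[[-0.027, -0.005, -0.008, -0.043, -0.03, -0.007, 1], [-0.055, -0.009, -0.016, -0.087, -0.06, -0.013, 1], [-0.082, -0.014, -0.024, -0.13, -0.09, -0.02, 1], [-0.109, -0.018, -0.032, -0.173, -0.121, -0.027, 1], [-0.137, -0.023, -0.04, -0.216, -0.151, -0.033, 1], [-0.164, -0.027, -0.048, -0.26, -0.181, -0.04, 1], [-0.191, -0.032, -0.056, -0.303, -0.211, -0.047, 1], [-0.219, -0.036, -0.064, -0.346, -0.241, -0.053, 1], [-0.246, -0.041, -0.072, -0.39, -0.271, -0.06, 1], [-0.273, -0.046, -0.08, -0.433, -0.301, -0.067, 1], [-0.273, -0.046, -0.08, -0.433, -0.301, -0.067, 1], [-0.273, -0.046, -0.08, -0.433, -0.301, -0.067, 1]]]'

```text
time: 20.1
position: [0.5066, -0.0089, 0.2255]
tool_rot: [-115.0, -0.0, 102.0]
contact_force: [-1.0, 0.6, -2.2]
width: 0.452
```

```bash
cat > fin.py <<'E'
from h import *
from foc import fx,fy,fz
M=R.from_matrix(np.array([fy,-fz,-fx]).T); T=np.array([.5509,.0019,.1972])
p=bot.grab_frame("scene"); crop(p,200,90,120,90,6.5,"f1.png")
P,Rt,s=tool(); print(P,s["width"],s["contact_force"],"T-P",T-P,"rot err deg",np.degrees((M.inv()*Rt).magnitude()))
rows([(T,M)],1); rows([(T,M)],1,(P,M))
q=bot.grab_frame("top"); print(proj(p,T),proj(q,T))
crop(q,235,105,100,75,8,"f2.png")
E
python3 fin.py
```

```text
[ 0.50646412 -0.00785162  0.22546206] 0.4565445454748149 [-0.34499011  0.02395209 -1.58882283] T-P [ 0.04443588  0.00975162 -0.02826206] rot err deg 0.14565491350705462
[[[0.0,0.045,-0.029,-0.0,-0.002,-0.0,1]]]
[[[0.0,0.045,-0.029,0.0,0.0,0.0,1]]]
[268.55377828 169.3506257 ] [283.33877076 176.57932935]
```

move_arm --motion '[[[0, 0.009, -0.006, 0, 0, 0, 1], [0, 0.018, -0.012, 0, 0, 0, 1], [0, 0.027, -0.018, 0, 0, 0, 1], [0, 0.036, -0.024, 0, 0, 0, 1], [0, 0.042, -0.027, 0, 0, 0, 1], [0, 0.045, -0.029, 0, 0, 0, 1], [0, 0.045, -0.029, 0, 0, 0, 1], [0, 0.045, -0.029, 0, 0, 0, 1], [0, 0.045, -0.029, 0, 0, 0, 1], [0, 0.045, -0.029, 0, 0, 0, 1]]]'

```text
time: 21.03
position: [0.5513, 0.0024, 0.1988]
tool_rot: [-115.2, 0.1, 102.1]
contact_force: [1.0, 0.1, -1.2]
width: 0.458
```

```bash
python3 fin.py; python3 - <<'E'
import cv2,numpy as np
a=cv2.imread("pics/f1.png");b=cv2.imread("pics/f2.png")
a=cv2.resize(a,(400,300));b=cv2.resize(b,(400,300)); cv2.imwrite("pics/f.png",np.hstack([a,b]))
E
```

```text
[0.55137665 0.00234402 0.19888082] 0.4569221994807721 [-0.12253279  0.5853487  -1.75274687] T-P [-0.00047665 -0.00044402 -0.00168082] rot err deg 0.2083595120680389
[[[-0.0,0.001,0.001,0.003,0.0,-0.001,1]]]
[[[-0.0,0.001,0.001,0.0,0.0,0.0,1]]]
[268.55377828 169.3506257 ] [283.33877076 176.57932935]
```

View pics/f.png

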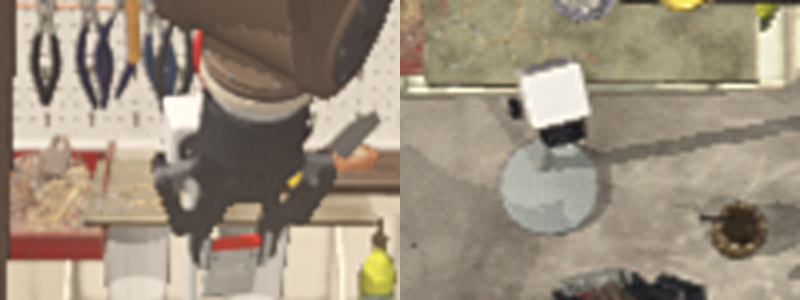

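```bash
python3 - <<'E'
from h import *
from foc import fx,fy,fz
p=bot.grab_frame("scene"); F=np.array([.5506,.0018,.1943]); print("expected red top px",proj(p,F+.029*fz))
h=cv2.cvtColor(p["frame"],cv2.COLOR_RGB2HSV).astype(int); m=((h[...,0]<5)|(h[...,0]>172))&(h[...,1]>150); m[:150]=0;m[180:]=0;m[:,:245]=0;m[:,300:]=0
ys,xs=np.nonzero(m); print("seen",xs.mean(),ys.mean(),len(xs))
s=bot.observe(); print(s["width"],np.abs(s["joint_velocities"]).max(),s["time"])
q=bot.grab_frame("top")
for t in ("tin_blue","flux_jar"): print(t,[(round(m["conf"],2),m["point"]) for m in bot.masks_of(q,t)[:1]])
F0=np.load("top.npy"); print("cap diff",np.abs(F0-q["frame"])[230:244,210:228].mean())
E
```

```text
expected red top px [269.84393193 162.73496986]
seen 270.59574468085106 162.2340425531915 47
0.4543756194822779 0.15198330384155928 21.1833
tin_blue [(0.77, [179.4, 153.8])]
flux_jar [(0.55, [322.1, 160.2])]
cap diff 8.305776014109346
```

```bash
python3 -c "
from plant import bot
print(bot.sign_off()); s=bot.observe(); print(s['time'],s['position'],s['width'])"
```

```text
the job is handed in; nothing more can be done
None
the job is handed in; nothing more can be done
```

The job is handed in at about 21 s of the 70 s allowed. `sign_off` gives no verdict, so the points below are my own checks.

- **Dies in the rack:** The green (round window) die went into pocket one and the yellow (square window) die into pocket two. Both were released. Pictures taken after each release showed them upright and fully down.
- **Slot die:** The red die is held at my estimate of the focus point, (0.551, 0.002, 0.194) m, leaning 25° and turned about 12° to match the camera. The measured tool pose was within 2 mm and 0.2° of the target. The red top edge appeared within about 1 px (roughly 2 mm) of where I expected it, and the opening reading matched the 40 mm plate in the grip. The pose was still when I handed it in.
- **Focus point uncertainty:** The scene view and the top view put the lens about 6 mm apart, so I used their average. My estimate of the camera's turn is good to about 0.02 rad. I expect both to be inside the limits.
- **Bystanders:** The network's points for the tin and jar moved 2–3 px from the start, up to about 9 mm. I put that down to detection noise, and partial cover by the arm for the tin, because the arm never went near either. For the cap I only compared that patch of the top view with an early picture. It gave a mean difference of about 8 grey levels, with no reference for how much is normal.
- **Forces:** No reading I took went above about 11 N, and there was no sign of contact with the camera.

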